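# Step the cleaning-round counter to five

### The job

The coffee counter has just had its fifth wipe-down of the shift. Press the square step key of the cleaning-round counter as often as it takes until the face with five pips lies on top of the drum. Do not press the service bell or the sweetener dispenser.

Things in the scene. Friction and masses are not known exactly. Their poses are not given: they have to be found in the camera images.
- drum (a joint): Five-sided white drum of the counter, under a flat clear cover; faces 44 x 48 mm with 1 to 5 black pips (11 mm). The face level on top counts: 0 rad = 1 pip, 1.257 = 2, 2.513 = 3, 3.770 = 4, 5.027 = 5, 6.283 = 1 again. Starts at 1, 2 or 3. A full press and release adds 1.257: most of it while the key goes down, the rest as it comes right up; read it with the key up. It cannot step back.
- key_top (a point): Centre of the top of the black square step key, 36 x 36 mm, 107 mm high, on the counter: fixed grey box, 96 (key's x) x 150 (key's y) x 89 mm high, key at one end, drum at the other (key's -y, 76 mm off). Sprung: 15 mm straight down to a hard stop, 1.6 N at the top, 3 N at the bottom, about 5 N as it turns the drum, more if fast; press 14 mm or more, then let it right up. The point moves with it.
- bell_top (a point): Top of the small steel plunger (16 mm across, sprung, 8 mm travel) of the round domed service bell, 84 mm across, 61 mm high. A bystander, not to be pressed.
- sweetener_top (a point): Top of the round white push button (30 mm across, sprung, 10 mm travel) of the round white sweetener tablet dispenser, 68 mm across, 104 mm high. A bystander, not to be pressed.

How it is judged:
By the outcome, as a careful person would: the job done as asked, in the order asked, and still so for the second after the job is handed in, with the robot touching nothing.
It also fails if it takes over 42 s, if anything falls off the work surface, if the arm or the gripper's body presses on something with over 40 N, if the wrist force passes 120 N, or if a joint passes its speed limit or range.

### The arm

A 6-joint arm with a two-finger parallel gripper is mounted at the origin on the work surface. World frame = base frame: x ahead of the robot, y to its left, z up, the work surface at z = 0. Lengths are in mm, angles in rad, forces in N, time in s.
With the tool pointing down it reaches from about 325 to 850 mm from the base axis. Payload 4.4 kg.
Tool frame: the origin (TCP) lies midway between the tips of the shut fingers; the grasp point (between the pads) lies 19 mm behind it; z points along the fingers, y is the line along which they close (so a half turn about z gives the same grasp; the last joint's range is limited). The gripper opens to 94 mm and grips with 3 to 60 N. Pads are 16 mm wide; open, the fingers measure 119 mm over their backs; the gripper's body (75 mm by 177 mm) begins 78 mm behind the grasp point.
Start: joints at [1.058, 0.207, 1.542, -0, 1.393, -0.15], TCP at [203.535, 537.773, 177.047] pointing down, gripper open.
Joint ranges: [-2.73, 2.73], [-0.86, 2.22], [0.23, 2.46], [-1.11, 4.25], [0.08, 2.63], [-2.82, 2.82]. Speed limits (rad/s): [2.79, 2.79, 3.14, 3.14, 3.14, 3.14].

### API

Orientations are given as [roll, pitch, yaw] about the fixed x, y, z axes, in that order (R = Rz(yaw) Ry(pitch) Rx(roll)).
In Python, from plant import manip gives the robot as it stands.
- The arm moves only by the shell command python3 -m jog 'ROWS' [OPENING]. ROWS is JSON, a list of rows, each a list of 2 entries, a list of its own where there are three numbers: the shift along the tool's x, y, z as a fraction of full scale, then the turn, a rotation vector about the tool's x, y, z as a fraction of full scale. A call has 1 to 20 rows; each row shifts and turns the commanded pose from where the row before left it, along the tool's axes as they then stand; what a row does not reach is not made up. Full scale, the value 1, is 5 cm for a shift and 0.15 rad for a turn. A row lasts 1/10 s, in which the tool goes at most 50 mm and 8.59 degrees, less where a joint would pass 70% of its speed; a pose out of reach is approached as far as the arm can. A call with a number of a shift or a turn outside -1 to 1 is refused whole. A call with a gripper value outside its range is refused whole. OPENING is the closure, from -1 (fully open) to 1 (shut), set as the call begins (- or left out, the last holds). The fingers move at their own pace and stop on an object; the grip force is fixed at half the most. Time passes only in rows, so rows that do not move let the fingers close. It gives the time, the measured TCP pose, the force, the opening and the grip force at its end, in the units of the state.
- manip.get_obs(): the state, without advancing time (a new reading comes with each control period).
- manip.get_image(name): name is "side" or "top" or "wrist"; returns the picture (480x640x3 uint8, red, green, blue); there is no depth.
- manip.camera_info(name): a dict with "fx", "fy", "cx", "cy" (pixels), "k1" (the pictures are not rectified: a ray, as slopes to the right and down, at radius r is drawn at 1 + k1 r^2 times it, then the intrinsics apply), "T" (4x4, takes a point from camera to world coordinates); the wrist camera has in their place "hand_eye" (4x4, takes a point from camera to tool coordinates, whose origin is the TCP and whose axes are the flange's). Camera axes: x right, y up, looking along -z (the intrinsics and any distortion apply to the point x, -y, -z); pixel columns grow to the right and rows downward; lengths in mm; the calibration is good to about 2 mm. A picture is of the moment at which its call begins: read the wrist's pose just before it. camera_info takes no time and is no camera call.
- manip.close_job(): hands the job in; it is judged then, once.
The state is a dict: "time_s": time; "joint_positions": joint angles; "qd": joint speeds; "tau": joint torques, N m; "ee_pos": TCP position; "tool_rot": TCP orientation; "contact_force": force on the tool from outside, world axes, zero at the start; "moment": the same for the moment, N m; "width": opening from 0.0 (shut) to 1.0 (fully open); "grip_force": force on a finger pad.
Only numpy, scipy, OpenCV 4.12 (cv2) and the standard library are available. Lean on these libraries where they do the work, as an engineer would, in place of code of your own. Each camera call takes 0.05 s, during which the arm holds its last target. There are 200 camera calls.

## Working session

There is one attempt and no reset: what is moved stays moved. The work goes in short steps, Python scripts to look and compute and a shell command to move; the robot and the scene stay as the last step left them, time stands still between calls to the robot, and variables do not carry over. Pictures are saved under pics/ and viewed, at most 10 in all, crops included, and the job is handed in when it is done.

```bash
ls; mkdir -p pics; python3 - <<'E'
from plant import manip
import cv2
s=manip.get_obs();print(s)
for n in ("top","side"):
    print({k:(v if not hasattr(v,'tolist') else v.tolist()) for k,v in manip.camera_info(n).items()})
    cv2.imwrite(f"pics/{n}0.png",manip.get_image(n)[:,:,::-1])
print(manip.camera_info("wrist"))
E
```

```text
pics
{'time_s': 0.0, 'joint_positions': array([ 1.05846321e+00,  2.07401878e-01,  1.54290802e+00, -6.02259408e-06,
        1.39351243e+00, -1.50493323e-01]), 'qd': array([-4.06929404e-04,  6.88244249e-04,  8.29017616e-04, -1.33860976e-03,
       -2.67337162e-05, -1.75183232e-03]), 'tau': array([ 4.87448542e-04, -3.70865107e+01, -2.81424844e+01,  6.98700850e-02,
        3.61385825e-02, -1.47192823e-04]), 'ee_pos': array([203.13244383, 537.00973121, 175.92296579]), 'tool_rot': array([-3.13938729e+00, -3.28427609e-04,  2.77975357e+00]), 'contact_force': array([ 0.15398029, -0.44064686, -0.17373283]), 'moment': array([0.01810263, 0.032961  , 0.04643619]), 'grip_force': 0.0, 'width': 0.999200464062949}
{'fx': 523.308542891537, 'fy': 523.308542891537, 'cx': 316.96960469814513, 'cy': 231.84671796114267, 'k1': 0.018186236630054194, 'T': [[-0.01898423012560149, 0.9903385091314084, -0.13736533892477215, 392.6969286791833], [-0.9996006792418578, -0.021676228330261737, -0.018127966918293173, -1.5155179318789664], [-0.020930386182643076, 0.1369663405978041, 0.9903545529140014, 1095.4856581460172]
[... 223 characters left out ...]
23402, 524.4916048410665], [-0.01751312130593625, -0.6882640079582085, 0.7252488855085726, 611.7438204462264], [0.01654515593766015, 0.7250613226161874, 0.688485538164066, 698.6466069751007], [0.0, 0.0, 0.0, 1.0]]}
{'fx': 361.73884015848785, 'fy': 361.73884015848785, 'cx': 319.8718778144727, 'cy': 242.37650872440352, 'k1': -0.07484445632780937, 'hand_eye': array([[ 1.16643978e-03,  9.66978496e-01,  2.54855307e-01,
         7.39305861e+01],
       [ 9.99999181e-01, -9.93811716e-04, -8.06121217e-04,
        -4.64423621e-01],
       [-5.26223692e-04,  2.54856038e-01, -9.66978864e-01,
        -2.08786407e+02],
       [ 0.00000000e+00,  0.00000000e+00,  0.00000000e+00,
         1.00000000e+00]])}
```

View pics/top0.png

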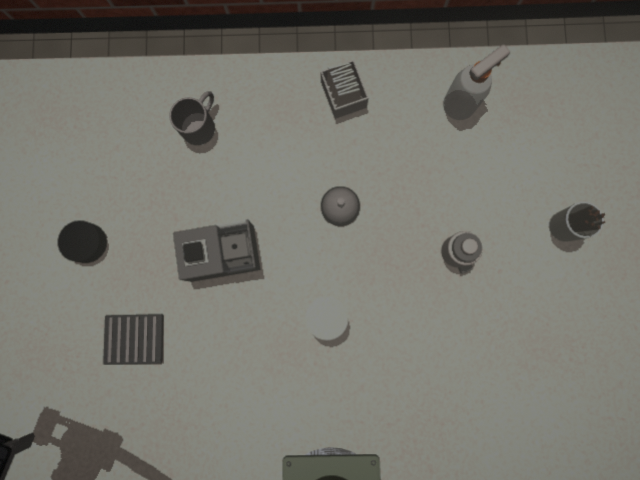

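View pics/side0.png

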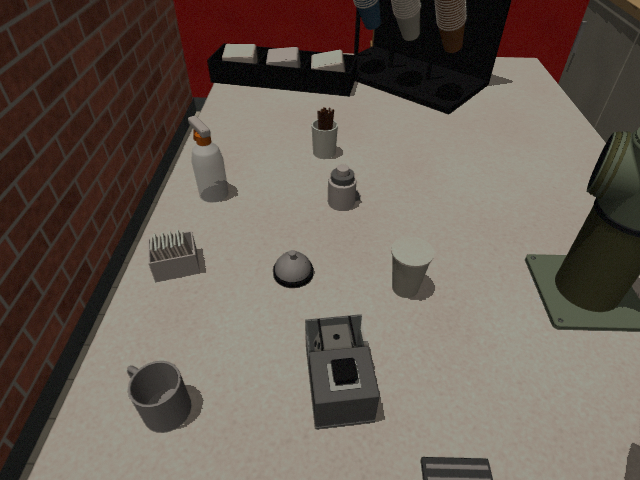

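The top view shows the counter with the black key at about (194,252) and the drum at (237,245), apparently showing one pip. The bell is at (340,205) and the dispenser at (465,248). The side view shows the key at about (344,371) and the drum at (336,337).

```bash
cat > h.py <<'E'
import cv2, numpy as np
from plant import manip
from scipy.spatial.transform import Rotation as R
def Twrist(s):
    T=np.eye(4);T[:3,:3]=R.from_euler('xyz',s['tool_rot']).as_matrix();T[:3,3]=s['ee_pos'];return T
def cam(n,s=None):
    i=manip.camera_info(n); return i,(np.array(i['T']) if n!='wrist' else Twrist(s)@i['hand_eye'])
def ray(px,n,s=None):
    i,T=cam(n,s)
    K=np.array([[i['fx'],0,i['cx']],[0,i['fy'],i['cy']],[0,0,1]])
    p=cv2.undistortPoints(np.array([[px]],float),K,np.array([i['k1'],0,0,0.]))[0,0]
    return T[:3,3],T[:3,:3]@[p[0],-p[1],-1]
def onz(px,z,n,s=None):
    o,d=ray(px,n,s);return o+d*(z-o[2])/d[2]
def dark(im,box,th):
    x0,y0,x1,y1=box;g=cv2.cvtColor(im[y0:y1,x0:x1],cv2.COLOR_RGB2GRAY)
    m=(g<th).astype(np.uint8)
    out=[]
    for c in cv2.findContours(m,cv2.RETR_LIST,cv2.CHAIN_APPROX_NONE)[0]:
        if cv2.contourArea(c)>8:
            (cx,cy),wh,a=cv2.minAreaRect(c);out.append((round(cx+x0,1),round(cy+y0,1),np.round(wh,1).tolist(),round(a,1),cv2.contourArea(c)))
    return out
E
python3 - <<'E'
from h import *
t=cv2.imread('pics/top0.png')[:,:,::-1].copy();s=cv2.imread('pics/side0.png')[:,:,::-1].copy()
print(dark(t,(181,238,209,266),40));print(dark(s,(328,356,362,390),25))
print(dark(t,(220,230,250,262),60))
for p,z in(((194,252),107),((237,245),89),((341,203),61),((469,246),104)):print(onz(p,z,'top'))
print(onz((344,371),107,'side'),onz((336,337),89,'side'))
cr=np.hstack([cv2.resize(t[215:285,165:265],(400,280),interpolation=cv2.INTER_CUBIC),cv2.resize(s[310:390,300:385],(298,280),interpolation=cv2.INTER_CUBIC)])
cv2.imwrite('pics/c0.png',cr[:,:,::-1])
E
```

```text
[]
[(344.4, 370.9, [25.5, 23.2], 80.5, 519.0)]
[(234.0, 246.0, [4.0, 4.0], 0.0, 11.0), (230.2, 255.4, [34.1, 18.0], 30.4, 27.0), (233.0, 233.5, [7.0, 26.0], 90.0, 84.0)]
[496.18575228 251.52640121 107.        ]
[509.93143021 172.59312854  89.        ]
[593.62801746 -31.97310427  61.        ]
[ 496.90436234 -270.41345303  104.        ]
[496.86936071 259.31523898 107.        ] [508.37407647 187.64631649  89.        ]
```

View pics/c0.png

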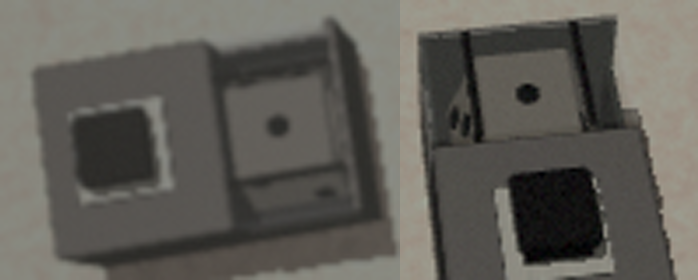

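One pip is up at the start, so I expect four presses. The key top is near (496, 255, 107). I'll move above it with the gripper shutting on the way.

```bash
python3 -m jog '[[[-0.62,-0.27,-0.04],[0,0,0]],[[-0.62,-0.27,-0.04],[0,0,0]],[[-0.62,-0.27,-0.04],[0,0,0]],[[-0.62,-0.27,-0.04],[0,0,0]],[[-0.62,-0.27,-0.04],[0,0,0]],[[-0.62,-0.27,-0.04],[0,0,0]],[[-0.62,-0.27,-0.04],[0,0,0]],[[-0.62,-0.27,-0.04],[0,0,0]],[[-0.62,-0.27,-0.04],[0,0,0]],[[-0.62,-0.27,-0.04],[0,0,0]],[[-0.62,-0.27,-0.04],[0,0,0]],[[-0.62,-0.27,-0.04],[0,0,0]],[[0,0,0],[0,0,0]],[[0,0,0],[0,0,0]]]' 1
python3 - <<'E'
from h import *
s=manip.get_obs();im=manip.get_image('wrist');print(s['ee_pos'],s['tool_rot'],s['width'])
cv2.imwrite('pics/w1.png',im[:,:,::-1])
E
```

```text
time_s: 1.5
ee_pos: [493.9, 254.1, 200.4]
tool_rot: [-3.141, -0.002, 2.778]
contact_force: [-0.3, -0.1, -0.1]
width: 0.006
grip_force: 0.0
[493.87349527 254.12776975 200.41850024] [-3.14109484e+00 -1.53426982e-03  2.77814847e+00] 0.005863558355839446
```

View pics/w1.png

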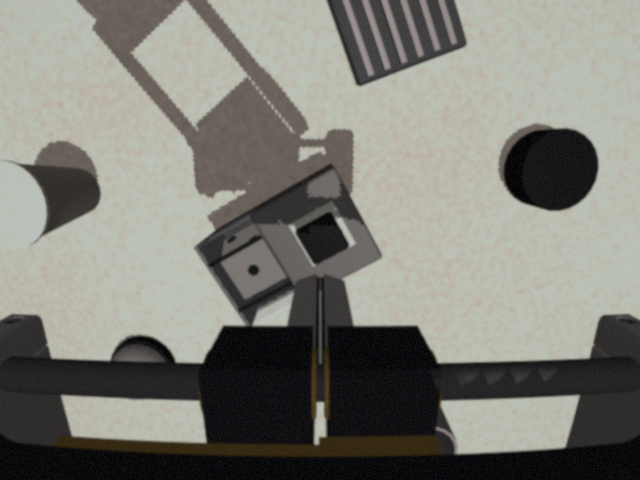

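The wrist view shows the key top at about (323,237), the drum with one pip at (253,270), and the shut fingertips at (320,278).

```bash
python3 - <<'E'
from h import *
s=dict(ee_pos=[493.87,254.13,200.42],tool_rot=[-3.1411,-.0015,2.7781])
im=cv2.imread('pics/w1.png')[:,:,::-1].copy()
for r in dark(im,(296,208,352,266),30):
    w=onz(r[:2],107,'wrist',s);print(r,w,np.linalg.inv(Twrist(s))@np.r_[w,1])
E
```

```text
(317.0, 254.3, [2.8, 5.1], 18.4, 9.5) [508.14637563 245.75970822 107.        ] [-16.45966007  -2.70153663  93.39675784   1.        ]
(327.8, 248.2, [7.1, 6.4], 45.0, 27.5) [506.31096422 256.48853761 107.        ] [-10.92964226   6.67371827  93.40043413   1.        ]
(321.3, 248.8, [7.3, 3.8], 71.6, 18.5) [504.81751056 251.02393917 107.        ] [-11.47665707   1.03518913  93.40239144   1.        ]
(329.0, 244.5, [10.0, 3.0], -0.0, 22.0) [503.5645504  258.62028168 107.        ] [-7.60475873  7.68971583 93.40492092  1.        ]
(319.5, 241.0, [6.6, 3.5], 18.4, 14.0) [497.72652213 252.04293844 107.        ] [-4.48670053 -0.53352288 93.41364922  1.        ]
(315.8, 239.3, [2.8, 3.5], 45.0, 8.5) [495.18098031 249.59731931 107.        ] [-2.9770017  -3.72438967 93.41748576  1.        ]
(332.0, 238.0, [8.0, 6.0], -0.0, 28.5) [499.047636   263.05647011 107.        ] [-1.80573651 10.23010345 93.41236793  1.        ]
(325.5, 240.0, [10.6, 6.4], 45.0, 45.0) [498.72797701 257.19767713 107.        ] [-3.59000197  4.64046716 93.41244528  1.        ]
(319.5, 237.0, [3.5, 4.9], 45.0, 13.5) [494.4026
[... 556 characters left out ...]
93961629 12.31895948 93.41995688  1.        ]
(321.0, 229.5, [3.5, 3.5], 45.0, 11.0) [488.67613553 256.84958366 107.        ] [ 5.68128781  0.74128501 93.42827318  1.        ]
(316.5, 229.5, [2.8, 7.1], 45.0, 19.0) [487.31064887 253.24755401 107.        ] [ 5.67688594 -3.11087652 93.43016436  1.        ]
(330.2, 230.1, [10.4, 13.7], 58.0, 85.5) [491.9607569  264.03140367 107.        ] [ 5.16471206  8.62166597 93.42361601  1.        ]
(323.8, 227.3, [2.8, 3.5], 45.0, 8.5) [487.72261243 259.76882912 107.        ] [ 7.61041723  3.13077388 93.42998968  1.        ]
(321.9, 237.6, [38.1, 37.9], 60.9, 1275.5) [495.63243089 255.04735785 107.        ] [-1.46124525  1.53005702 93.41717078  1.        ]
```

Wrist and fixed views agree that the key is at (495.6, 255.0). I'll centre on it, come down, and feel my way through the first press.

```bash
python3 -m jog '[[[-0.03,0.03,0.45],[0,0,0]],[[0,0,0.45],[0,0,0]],[[0,0,0.45],[0,0,0]],[[0,0,0.45],[0,0,0]],[[0,0,0.06],[0,0,0]],[[0,0,0.06],[0,0,0]],[[0,0,0.06],[0,0,0]],[[0,0,0.06],[0,0,0]],[[0,0,0.06],[0,0,0]],[[0,0,0],[0,0,0]]]'
```

```text
time_s: 2.55
ee_pos: [496.1, 255.4, 96.1]
tool_rot: [3.142, 0.0, 2.78]
contact_force: [-0.3, -0.8, -0.1]
width: 0.004
grip_force: 0.0
```

```bash
python3 -m jog '[[[0,0,0.04],[0,0,0]],[[0,0,0],[0,0,0]]]'
```

```text
time_s: 2.75
ee_pos: [496.0, 255.4, 94.0]
tool_rot: [-3.141, -0.0, 2.78]
contact_force: [-0.4, -0.3, -0.8]
width: 0.005
grip_force: 0.0
```

There is no contact force at z=94, which doesn't fit a key 107 mm high. I'll look before going further.

```bash
python3 - <<'E'
from h import *
t=manip.get_image('top');w=manip.get_image('wrist');sd=manip.get_image('side');print(manip.get_obs()['contact_force'])
f=lambda a:cv2.resize(a,(390,290),interpolation=cv2.INTER_CUBIC)
o=np.vstack([np.hstack([f(t[210:290,160:268]),f(sd[300:420,270:431])]),np.hstack([f(w),f(w[180:350,200:428])])])
cv2.imwrite('pics/c2.png',o[:,:,::-1])
E
```

```text
[-0.15290292 -0.20915808  0.49627196]
```

View pics/c2.png

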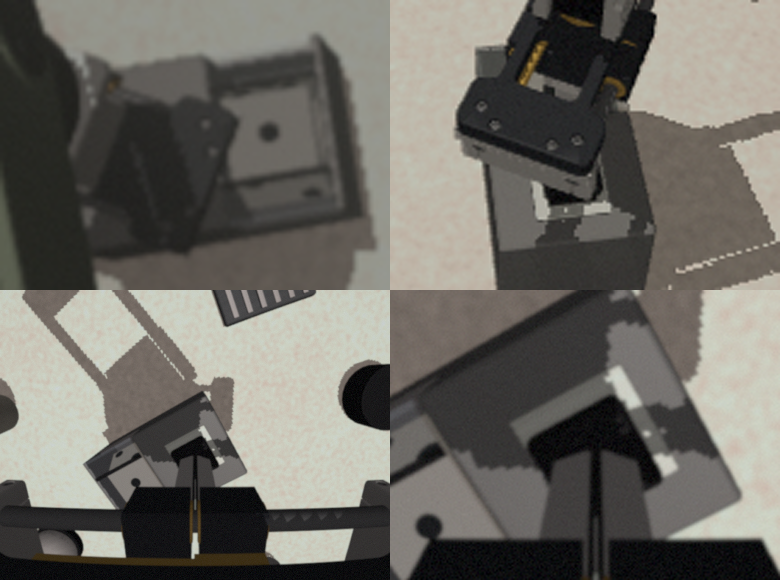

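In these views the fingers are over the key's middle but the key has not gone down, and the drum still shows one pip. I'll keep descending in small steps, watching the force.

```bash
python3 -m jog '[[[0,0,0.04],[0,0,0]],[[0,0,0.04],[0,0,0]],[[0,0,0],[0,0,0]]]'
```

```text
time_s: 3.2
ee_pos: [495.7, 255.4, 89.6]
tool_rot: [-3.141, -0.001, 2.78]
contact_force: [-0.4, 0.3, 0.8]
width: 0.007
grip_force: 0.0
```

```bash
python3 -m jog '[[[0,0,0.04],[0,0,0]],[[0,0,0.04],[0,0,0]],[[0,0,0],[0,0,0]]]'
```

```text
time_s: 3.5
ee_pos: [495.7, 255.3, 85.6]
tool_rot: [-3.141, -0.001, 2.78]
contact_force: [0.1, 0.4, -0.3]
width: 0.006
grip_force: 0.0
```

Still no force at z=85.6, which is below the key's stop. I need to check the true fingertip height in the images.

```bash
python3 - <<'E'
from h import *
s=manip.get_obs();w=manip.get_image('wrist');sd=manip.get_image('side')
def proj(p,n):
    i,T=cam(n,s);q=np.linalg.inv(T)@np.r_[p,1];u=np.array([q[0],-q[1]])/-q[2];u=u*(1+i['k1']*(u@u));return u*i['fx']+[i['cx'],i['cy']]
a=sd[290:430,260:447].copy();b=w[180:320,220:407].copy()
for p in (s['ee_pos'],[495.6,255,107]): print(proj(p,'side'),proj(p,'wrist'))
f=lambda a:cv2.resize(a,(398,298),interpolation=cv2.INTER_CUBIC)
cv2.imwrite('pics/c3.png',np.hstack([f(a),f(b)])[:,:,::-1]);print(s['joint_positions'],s['ee_pos'],s['tau'])
E
```

```text
[344.1531883  376.20266407] [320.30779593 272.31730188]
[344.83560757 368.40696641] [319.71005203 285.24674756]
[ 3.20444182e-01  2.62640008e-01  1.67323417e+00 -1.67334403e-05
  1.20653145e+00 -8.88529321e-01] [495.71577115 255.33656588  85.59559276] [-1.52993028e-02 -3.69977617e+01 -2.57653159e+01  3.18767619e-02
  3.61745129e-02  2.53039698e-04]
```

View pics/c3.png

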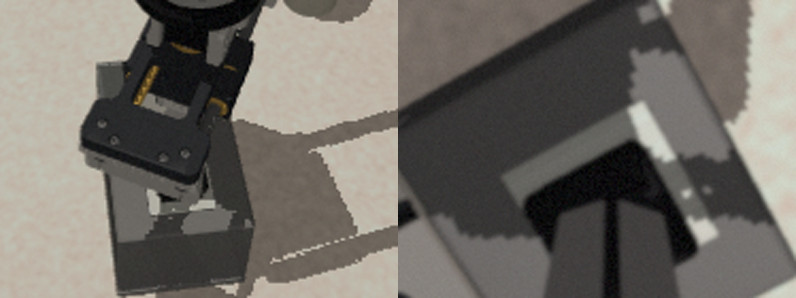

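The key's apparent size (about 58 px for 36 mm) puts its top roughly level with the TCP. I'll triangulate the key from the two wrist views.

```bash
python3 - <<'E'
from h import *
s1=dict(ee_pos=[493.87,254.13,200.42],tool_rot=[-3.1411,-.0015,2.7781])
s2=dict(ee_pos=[495.7,255.3,85.6],tool_rot=[-3.1411,-.0015,2.7781])
def tri(rs):
    A=0;b=0
    for o,d in rs:
        d=d/np.linalg.norm(d);P=np.eye(3)-np.outer(d,d);A=A+P;b=b+P@o
    return np.linalg.solve(A,b)
c=lambda x,y:(220+(x-398)/2.128,180+y/2.128)
L,T,Rr=c(525,205),c(637,145),c(697,252)
m=((L[0]+Rr[0])/2,(L[1]+Rr[1])/2);print(m)
print('wrist',tri([ray((321.9,237.6),'wrist',s1),ray(m,'wrist',s2)]))
print('top+side',tri([ray((194,252),'top'),ray((344.4,370.9),'side')]))
for z in(75,85,92,107):
    p=[onz(q,z,'wrist',s2) for q in(L,T,Rr)];print(z,np.linalg.norm(p[0]-p[1]),np.linalg.norm(p[1]-p[2]),(p[0]+p[2])/2)
# drum pip / counter in fixed views, known 89-high box corners
print(manip.get_obs()['ee_pos'],manip.get_obs()['contact_force'])
E
```

```text
(320.093984962406, 287.3778195488722)
wrist [493.72079628 255.80579609 115.31308514]
top+side [496.47738546 253.84321731  98.34057855]
75 38.639247486491385 39.060493955260995 [508.99879145 250.37892413  75.        ]
85 36.878902380376324 37.280957503351075 [505.25235065 251.78025983  85.        ]
92 35.646660806095745 36.035281987014145 [502.62984208 252.76119482  92.        ]
107 33.0061431469232 33.36597730914922 [497.01018087 254.86319836 107.        ]
[495.95940811 255.42550401  85.9141279 ] [-0.33006406  0.02643953  0.37918748]
```

The fixed views confirm the key at its nominal height. The fingertips appear in the wrist image where they would be if the real tips sat about 20 mm short of the reported TCP. I'll keep going down gently by force.

```bash
python3 -m jog '[[[0,0,0.04],[0,0,0]],[[0,0,0.04],[0,0,0]],[[0,0,0],[0,0,0]]]'
```

```text
time_s: 3.9
ee_pos: [495.7, 255.3, 81.6]
tool_rot: [-3.141, -0.001, 2.78]
contact_force: [0.3, 0.5, -0.6]
width: 0.006
grip_force: 0.0
```

```bash
python3 -m jog '[[[0,0,0.04],[0,0,0]],[[0,0,0],[0,0,0]]]'
```

```text
time_s: 4.1
ee_pos: [495.8, 255.4, 79.7]
tool_rot: [-3.141, -0.0, 2.78]
contact_force: [-0.2, -0.3, 0.7]
width: 0.004
grip_force: 0.0
```

```bash
python3 -m jog '[[[0,0,0.04],[0,0,0]],[[0,0,0],[0,0,0]]]'
python3 - <<'E'
from h import *
t=manip.get_image('top');w=manip.get_image('wrist')
f=lambda a:cv2.resize(a,(398,298),interpolation=cv2.INTER_CUBIC)
cv2.imwrite('pics/c4.png',np.hstack([f(t[210:290,160:268]),f(w[180:320,190:377])])[:,:,::-1])
E
```

```text
time_s: 4.3
ee_pos: [496.2, 255.5, 78.1]
tool_rot: [3.141, 0.0, 2.78]
contact_force: [0.7, 0.7, 1.4]
width: 0.007
grip_force: 0.7
```

There is a first hint of contact at about z=78–79 (Fz 1.4 N). That puts the real tips about 28 mm short of the reported TCP. I'll press on, expecting the stop near z≈64.

```bash
python3 -m jog '[[[0,0,0.04],[0,0,0]],[[0,0,0.04],[0,0,0]],[[0,0,0],[0,0,0]]]'
```

```text
time_s: 4.7
ee_pos: [496.3, 255.6, 74.2]
tool_rot: [3.141, 0.0, 2.78]
contact_force: [-1.4, 0.3, 3.1]
width: 0.003
grip_force: 1.6
```

```bash
python3 -m jog '[[[0,0,0.04],[0,0,0]],[[0,0,0.04],[0,0,0]],[[0,0,0],[0,0,0]]]'
```

```text
time_s: 5.0
ee_pos: [496.3, 255.6, 69.8]
tool_rot: [3.141, 0.0, 2.78]
contact_force: [0.3, -0.1, 2.6]
width: 0.007
grip_force: 1.2
```

```bash
python3 -m jog '[[[0,0,0.04],[0,0,0]],[[0,0,0.04],[0,0,0]],[[0,0,0],[0,0,0]]]'
```

```text
time_s: 5.3
ee_pos: [496.2, 255.5, 65.7]
tool_rot: [3.141, 0.0, 2.78]
contact_force: [1.4, -0.5, 2.8]
width: 0.001
grip_force: 1.2
```

The key is going down, with Fz about 3 N as specified. Next I'll find the hard stop.

```bash
python3 -m jog '[[[0,0,0.03],[0,0,0]],[[0,0,0],[0,0,0]]]'
```

```text
time_s: 5.5
ee_pos: [496.1, 255.5, 64.3]
tool_rot: [3.142, 0.0, 2.78]
contact_force: [1.6, 1.0, 2.3]
width: 0.003
grip_force: 0.7
```

```bash
python3 -m jog '[[[0,0,0.03],[0,0,0]],[[0,0,0],[0,0,0]]]'
```

```text
time_s: 5.7
ee_pos: [496.1, 255.5, 63.8]
tool_rot: [-3.142, 0.0, 2.78]
contact_force: [-2.0, 0.1, 6.3]
width: 0.006
grip_force: 3.2
```

The hard stop is at about z=63.8 (force jumped to 6.3 N). I'll release fully to about z=83 and read the drum.

```bash
python3 -m jog '[[[0,0,-0.1],[0,0,0]],[[0,0,-0.1],[0,0,0]],[[0,0,-0.1],[0,0,0]],[[0,0,-0.1],[0,0,0]],[[0,0,0],[0,0,0]],[[0,0,0],[0,0,0]]]'
cat >> h.py <<'E'
def look(name):
    t=manip.get_image('top');w=manip.get_image('wrist')
    f=lambda a:cv2.resize(a,(398,298),interpolation=cv2.INTER_CUBIC)
    cv2.imwrite(name,np.hstack([f(t[210:290,160:268]),f(w[180:320,190:377])])[:,:,::-1])
E
python3 -c "from h import *;look('pics/c5.png')"
```

```text
time_s: 6.3
ee_pos: [496.1, 255.5, 83.1]
tool_rot: [3.141, 0.0, 2.78]
contact_force: [-0.9, -0.2, 0.1]
width: 0.004
grip_force: 0.0
```

View pics/c5.png

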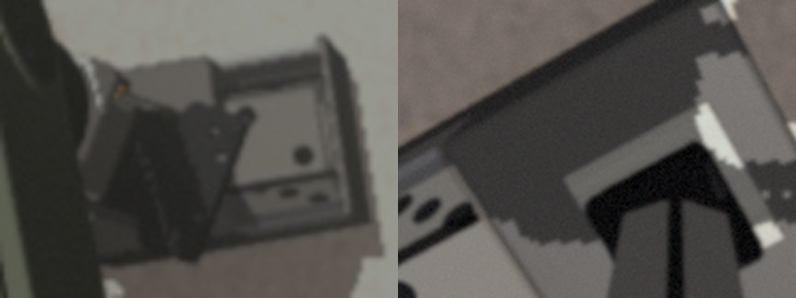

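The drum has stepped: the top face now has an off-centre pip at (302,155), with its partner hidden by the gripper, so it reads 2. Next comes the second press, with the same stroke.

```bash
python3 -m jog '[[[0,0,0.08],[0,0,0]],[[0,0,0.08],[0,0,0]],[[0,0,0.08],[0,0,0]],[[0,0,0.08],[0,0,0]],[[0,0,0.08],[0,0,0]],[[0,0,0.01],[0,0,0]],[[0,0,0],[0,0,0]]]'
```

```text
time_s: 7.1
ee_pos: [496.4, 255.6, 63.8]
tool_rot: [3.141, 0.0, 2.78]
contact_force: [-2.7, -1.0, 9.8]
width: 0.006
grip_force: 4.9
```

```bash
python3 -m jog '[[[0,0,-0.1],[0,0,0]],[[0,0,-0.1],[0,0,0]],[[0,0,-0.1],[0,0,0]],[[0,0,-0.1],[0,0,0]],[[0,0,0],[0,0,0]],[[0,0,0],[0,0,0]]]'
python3 -c "from h import *;look('pics/c6.png')"
```

```text
time_s: 7.7
ee_pos: [496.1, 255.5, 82.5]
tool_rot: [3.141, 0.0, 2.78]
contact_force: [0.3, 0.2, 0.5]
width: 0.006
grip_force: 0.0
```

View pics/c6.png

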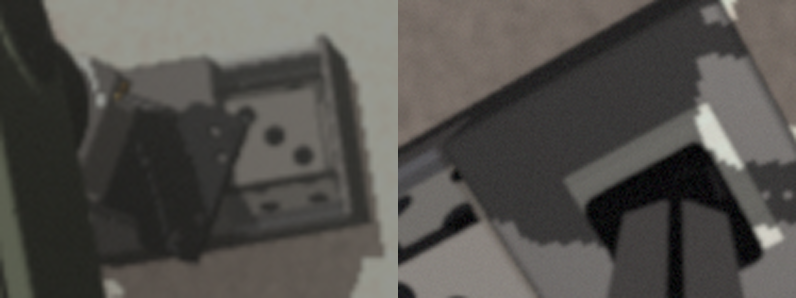

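The drum now shows 3: a centre pip at (275,135) and a corner pip at (302,155). Two more presses.

```bash
python3 -m jog '[[[0,0,0.08],[0,0,0]],[[0,0,0.08],[0,0,0]],[[0,0,0.08],[0,0,0]],[[0,0,0.08],[0,0,0]],[[0,0,0.08],[0,0,0]],[[0,0,0],[0,0,0]],[[0,0,0],[0,0,0]]]'
```

```text
time_s: 8.5
ee_pos: [496.5, 255.6, 63.8]
tool_rot: [3.141, 0.001, 2.78]
contact_force: [-2.2, -1.2, 9.5]
width: 0.007
grip_force: 4.8
```

```bash
python3 -m jog '[[[0,0,-0.1],[0,0,0]],[[0,0,-0.1],[0,0,0]],[[0,0,-0.1],[0,0,0]],[[0,0,-0.1],[0,0,0]],[[0,0,0],[0,0,0]],[[0,0,0],[0,0,0]]]'
python3 -c "from h import *;look('pics/c7.png')"
```

```text
time_s: 9.1
ee_pos: [496.1, 255.5, 82.5]
tool_rot: [3.141, 0.0, 2.78]
contact_force: [-0.4, -0.2, -0.2]
width: 0.002
grip_force: 0.0
```

View pics/c7.png

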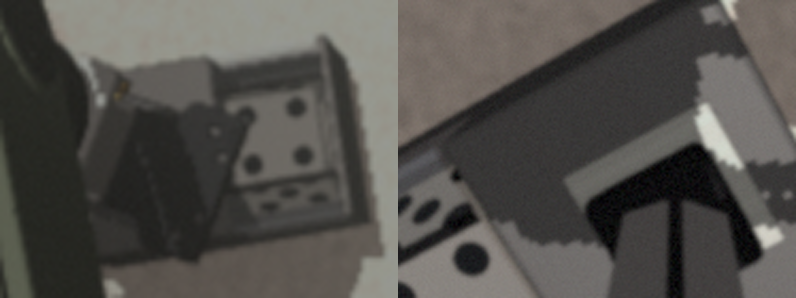

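The drum shows 4: pips at (297,107), (303,155), (253,163), and one at (245,115) partly hidden. I'll do one more press, then lift clear.

```bash
python3 -m jog '[[[0,0,0.08],[0,0,0]],[[0,0,0.08],[0,0,0]],[[0,0,0.08],[0,0,0]],[[0,0,0.08],[0,0,0]],[[0,0,0.08],[0,0,0]],[[0,0,0],[0,0,0]],[[0,0,0],[0,0,0]]]'
```

```text
time_s: 9.9
ee_pos: [496.4, 255.6, 63.8]
tool_rot: [3.141, 0.001, 2.78]
contact_force: [-2.3, -1.7, 9.2]
width: 0.003
grip_force: 4.8
```

```bash
python3 -m jog '[[[0,0,-0.1],[0,0,0]],[[0,0,-0.1],[0,0,0]],[[0,0,-0.1],[0,0,0]],[[0,0,-0.1],[0,0,0]],[[0,0,-0.4],[0,0,0]],[[0,0,-0.6],[0,0,0]],[[0,0,-0.6],[0,0,0]],[[0,0,-0.6],[0,0,0]],[[0,0,0],[0,0,0]],[[0,0,0],[0,0,0]]]'
python3 -c "from h import *;look('pics/c8.png')"
```

```text
time_s: 10.9
ee_pos: [496.4, 255.6, 192.9]
tool_rot: [3.141, 0.001, 2.78]
contact_force: [0.3, -0.1, -0.4]
width: 0.004
grip_force: 0.0
```

View pics/c8.png

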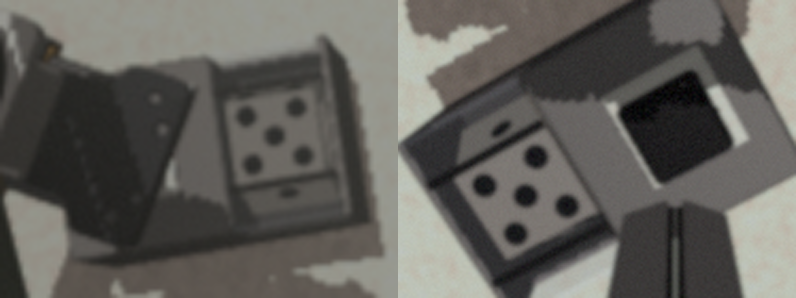

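Both views show five pips on the top face, with the key up and the robot clear.

```bash
python3 -c "from plant import manip;print(manip.close_job())"
```

```text
the job is handed in; nothing more can be done
None
```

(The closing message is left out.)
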